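# Refit the weighing tray on the pantry scale

### The arm

A 6-joint arm with a two-finger parallel gripper is mounted at the origin on the work surface. World frame = base frame: x ahead of the robot, y to its left, z up, the work surface at z = 0. Lengths are in m, angles in rad, forces in N, time in s.
With the tool pointing down it reaches from about 0.3 to 0.775 m from the base axis. Payload 14.6 kg.
Tool frame: the origin (TCP) lies at the very end of the fingers, on their centre line; the grasp point (between the pads) lies 19 mm behind it; z points along the fingers, x is the direction in which the jaws open and shut, and the axes are right-handed (so a half turn about z gives the same grasp; the last joint's range is limited). The gripper opens to 94 mm and grips with 3 to 60 N. Pads are 16 mm wide; open, the fingers measure 119 mm over their backs; the gripper's body (75 mm by 177 mm) begins 78 mm behind the grasp point.
Start: joints at [1.219, 0.3, 1.521, -0, 1.321, -0.067], TCP at [0.155, 0.528, 0.205] pointing down, gripper open.
Joint ranges: [-3.03, 3.03], [-0.79, 2.21], [0.23, 2.52], [-1.04, 4.18], [0, 3.07], [-2.55, 2.55]. Speed limits (rad/s): [2.22, 2.22, 2.57, 3.14, 3.14, 3.14].

### API

Orientations are given as a rotation vector (axis times angle).
In Python, from workcell import bot, cams, workorder gives the robot as it stands.
- The arm moves only by the tool apply_moves, never from a script. Its argument "moves" is a list of rows, each an object of numbers: "tx", "ty", "tz": the shift along the world's x, y, z in cm; "wx", "wy", "wz": the turn, a rotation vector about the world's x, y, z in degrees; "jaw": the finger opening in cm, from 0 to 9.4. A call has 1 to 10 rows; each row shifts and turns the pose as measured when the row begins; what a row does not reach is not made up. A row lasts 1/12 s, in which the tool goes at most 41.7 mm and 7.16 degrees, less where a joint would pass 70% of its speed; a pose out of reach is approached as far as the arm can. A call is refused whole if a number of a shift passes 4.17 or a number of a turn 7.16, either way. A call with a gripper value outside its range is refused whole. The fingers move at their own pace and stop on an object; "squeeze" is the grip in N (left out, the last holds). Time passes only in rows, so rows that do not move let the fingers close. It gives the time, the measured TCP pose, the force and the opening at its end, in the units of the state.
- bot.get_obs(): the state, without advancing time (a new reading comes with each control period).
- cams.read_camera(name): name is "side" or "top" or "wrist"; returns the picture (400x640x3 uint8, blue, green, red); there is no depth.
- cams.camera_info(name): a dict with "K" (3x3 intrinsics, pixels), "world_from_camera" (4x4, takes a point from camera to world coordinates). Camera axes: x right, y up, looking along -z (the intrinsics and any distortion apply to the point x, -y, -z); pixel columns grow to the right and rows downward; lengths in m; the calibration is good to about 2 mm. A picture is of the moment at which its call begins: read the wrist's pose just before it. camera_info takes no time and is no camera call; for the wrist camera it gives the pose at the moment of the call.
- workorder.finish_job(): hands the job in, once; it reports no verdict.
The state is a dict: "time": time; "joint_positions": joint angles; "joint_velocities": joint speeds; "tau": joint torques, N m; "position": TCP position; "tool_rot": TCP orientation; "wrist_force": force on the tool from outside, world axes, zero at the start; "moment": the same for the moment, N m; "opening": finger opening in m.
Only numpy, scipy, OpenCV 4.12 (cv2) and the standard library are available. Lean on these libraries where they do the work, as an engineer would, in place of code of your own. Each camera call takes 0.05 s, during which the arm holds its last target. There are 200 camera calls.

### The job

The weighing tray has been off the pantry's bench scale for cleaning. Lift it by its handle, set it gently on the scale and feel it home until its three ball feet sit fully down in the cone, the groove and on the flat pad, then let go. Do not drop or press it hard onto the scale, and leave the groceries on the bench alone.

Things in the scene. Friction and masses are not known exactly. Their poses are not given: they have to be found in the camera images.
- scale: Bench scale, fixed: grey housing 230 x 230 mm, top 48 mm above the bench, black display on its -x face. Origin: centre of its underside, z up. On it a T-shaped aluminium spider carries three steel seats. The spider is clamped (it does not move in use, is never turned), but up to 13 mm off its middle place in scale x and up to 13 mm in scale y. The measured pose does not show this: look or feel for it.
- cone_mid (a point): point on the scale at (-45, +60, 70) mm: centre of the cone seat's mouth if the spider stood in its middle place. Cone seat: 90 degree conical hole, 16 mm wide at the mouth, in a steel pad of 32 mm radius; the pad's top (land) is 70 mm above the bench
- groove_mid (a point): point on the scale at (-45, -60, 70) mm: middle of the groove seat if the spider stood in its middle place. Groove seat: 90 degree V groove 16 mm wide at the top, 60 mm long, open ended, running along scale y towards the cone, in a 64 x 60 mm steel pad; its land is also 70 mm above the bench
- flat_mid (a point): point on the scale at (+60, 0, 65.7) mm: middle of the flat seat's top if the spider stood in its middle place. Flat seat: plain round steel pad of 30 mm radius, top 65.7 mm above the bench
- tray: Loose tray, 0.5 to 0.75 kg: aluminium plate 190 x 190 x 5 mm with a low rim (to 43 mm up), on three smooth 18 mm steel ball feet. Origin: in the plane of the foot bottoms, under the handle's middle, near the centre of mass; z up. Home, it is level, tray x along scale x, origin 65.7 mm above the bench; with two feet on the lands of cone and groove (not home) and held level, 70 mm
- tray_handle (a point): middle of the tray's handle, 85 mm above the tray's origin: a level steel bar 12 mm wide (tray x), 100 mm long (tray y), 16 mm high, on two posts; 80 mm free between the posts and 46 mm free below the bar
- foot_left (a point): centre of the ball foot (18 mm diameter) at tray (-45, +60) mm, 9 mm above its lowest point; it belongs in the cone; home, it is 74.7 mm above the bench
- foot_right (a point): centre of the ball foot (18 mm diameter) at tray (-45, -60) mm, 9 mm above its lowest point; it belongs in the groove; home, it is 74.7 mm above the bench
- foot_far (a point): centre of the ball foot (18 mm diameter) at tray (+60, 0) mm, 9 mm above its lowest point; it belongs on the flat pad; home, it is 74.7 mm above the bench
- can: bystander: upright food can, 66 mm diameter, 100 mm tall; origin at the centre of its underside
- jar: bystander: upright amber jar, 70 mm diameter, 110 mm tall; origin at the centre of its underside
- carton: bystander: upright cardboard carton 100 x 70 x 120 mm; origin at the centre of its underside

How it is judged:
By the outcome, as a careful person would: the job done as asked, in the order asked, and still so for the second after the job is handed in, with the robot touching nothing.
It also fails if it takes over 72 s, if anything falls off the work surface, if the arm or the gripper's body presses on something with over 40 N, if the wrist force passes 120 N, or if a joint passes its speed limit or range.

## Working session

There is one attempt and no reset: what is moved stays moved. The work goes in short steps, Python scripts to look and compute and a tool call to move; the robot and the scene stay as the last step left them, time stands still between calls to the robot, and variables do not carry over. Pictures are saved under pics/ and viewed, about 8 in all and at most 12, crops included, and the job is handed in when it is done.

Besides the shell and the picture viewer there is one more tool, called after "Emit:" as name(argument=value, ...) on one line, values as JSON. apply_moves: Moves the arm, as the interface text tells. Its arguments: {"type":"object","properties":{"moves":{"type":"array","items":{"type":"object","properties":{"tx":{"type":"number"},"ty":{"type":"number"},"tz":{"type":"number"},"wx":{"type":"number"},"wy":{"type":"number"},"wz":{"type":"number"},"jaw":{"type":"number"}}}},"squeeze":{"type":"number"}},"required":["moves"]}

```bash
mkdir -p pics; ls; cat > h.py <<'E'
import numpy as np, cv2
from workcell import bot, cams, workorder
def ray(info,u,v):
    K=np.array(info["K"]);T=np.array(info["world_from_camera"])
    d=cv2.undistortPoints(np.array([[[u,v]]],float),K,np.array(info.get("dist",np.zeros(5)),float)).ravel()
    return T[:3,3],T[:3,:3]@np.array([d[0],-d[1],-1.])
def onz(info,u,v,z):
    o,d=ray(info,u,v); return o+d*(z-o[2])/d[2]
def proj(info,P):
    K=np.array(info["K"]);T=np.array(info["world_from_camera"])
    c=T[:3,:3].T@(np.asarray(P,float)-T[:3,3]); return (K@np.array([c[0]/-c[2],-c[1]/-c[2],1]))[:2]
E
python3 - <<'E'
from h import *
for n in("top","side"):
    cv2.imwrite(f"pics/{n}0.png",cams.read_camera(n)); i=cams.camera_info(n); print(i)
print(cams.camera_info("wrist")); print(bot.get_obs())
E
```

```text
pics
{'K': array([[390.06228544,   0.        , 318.31325973],
       [  0.        , 390.06228544, 197.70684057],
       [  0.        ,   0.        ,   1.        ]]), 'world_from_camera': array([[-0.02355142,  0.99454775, -0.1015879 ,  0.52021769],
       [-0.99943827, -0.02584632, -0.02133338,  0.08165844],
       [-0.02384274,  0.1010284 ,  0.9945978 ,  1.00215744],
       [ 0.        ,  0.        ,  0.        ,  1.        ]])}
{'K': array([[443.65762586,   0.        , 320.01915032],
       [  0.        , 443.65762586, 199.15326332],
       [  0.        ,   0.        ,   1.        ]]), 'world_from_camera': array([[ 0.97540496,  0.15535037, -0.15636954,  0.38400436],
       [-0.2201394 ,  0.72239278, -0.65550539, -0.77521889],
       [ 0.01112722,  0.6738063 ,  0.73882424,  1.05532742],
       [ 0.        ,  0.        ,  0.        ,  1.        ]])}
{'K': array([[296.0704962 ,   0.        , 323.28668203],
       [  0.        , 296.0704962 , 195.54391329],
       [  0.        ,   0.        ,   1.        ]]), 'world_from_camera': array([[ 2.80187709e-01, -9.31260417e-01, -2.32913899e-01
[... 256 characters left out ...]

         1.00000000e+00]])}
{'time': 0.1, 'joint_positions': array([ 1.21938001e+00,  3.00404927e-01,  1.52151468e+00, -1.28001146e-05,
        1.32070242e+00, -6.65785461e-02]), 'joint_velocities': array([-0.00113887, -0.00139916, -0.00257466, -0.00020259,  0.00136664,
       -0.00104169]), 'tau': array([ 2.46307158e-03, -5.32634676e+01, -3.53290594e+01,  7.10313278e-02,
        2.34682899e-02, -4.53499297e-06]), 'position': array([0.1544646 , 0.52761936, 0.20495072]), 'tool_rot': array([ 2.51379688e+00,  1.88330504e+00, -1.34482289e-03]), 'wrist_force': array([ 0.40550719, -0.03149645, -0.79964992]), 'moment': array([-0.02022779, -0.00104696,  0.03186911]), 'opening': 0.09432092147045865}
```

View pics/top0.png

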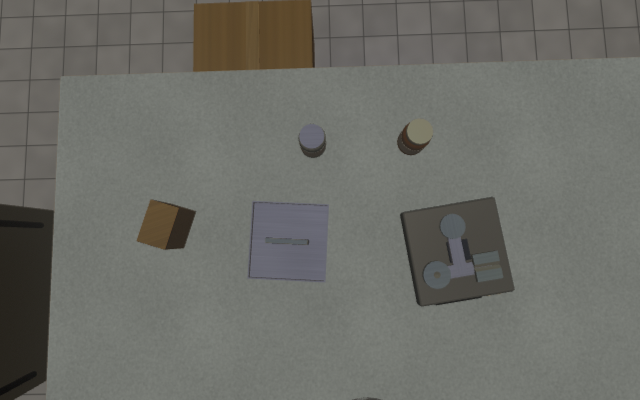

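View pics/side0.png

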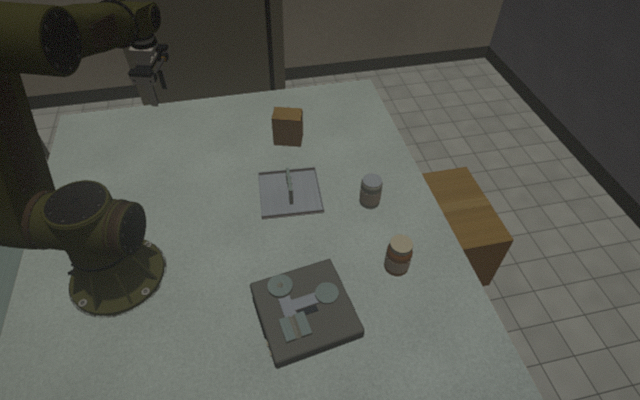

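Top view: tray centred near (289,241), with its handle from (266,240) to (309,242). Scale near (458,250), with its display facing the robot: cone at (437,275), groove at (487,266), flat at (453,227). The carton, can and jar are clear of both. The tray's yaw is still ambiguous by a half turn, so I need to see its feet.

```bash
python3 - <<'E'
from h import *
i=cams.camera_info("top"); im=cv2.imread("pics/top0.png")
a,b=onz(i,266.5,240.5,.093),onz(i,309.5,242.5,.093); print("handle",a,b,(a+b)/2)
for p in [(254,202),(329,204),(326,281),(249,278)]: print("rim",onz(i,*p,.043))
c,g,f=onz(i,437,275,.07),onz(i,487,266.5,.07),onz(i,453,227,.0657);print("c,g,f",c,g,f)
d=c-g;print("yaw",np.degrees(np.arctan2(-d[0],d[1])))
for p in [(401,211),(494,197),(513,290),(420,305)]: print("scale",onz(i,*p,.048))
print("carton",onz(i,166,225,.12),"can",onz(i,312,137,.1),"jar",onz(i,418,131,.11))
cv2.imwrite("pics/z.png",cv2.convertScaleAbs(np.hstack([cv2.resize(im[190:310,235:345],None,fx=3.6,fy=3.6,interpolation=2),cv2.resize(im[190:310,397:517],None,fx=3.3,fy=3.6,interpolation=2)]),alpha=1.6))
E
```

```text
handle [0.51623282 0.22397253 0.093     ] [0.50928806 0.12404279 0.093     ] [0.51276044 0.17400766 0.093     ]
rim [0.61163333 0.261932   0.043     ]
rim [0.60190194 0.0762398  0.043     ]
rim [0.41525802 0.08841094 0.043     ]
rim [0.42635464 0.27540643 0.043     ]
c,g,f [ 0.42657632 -0.1716159   0.07      ] [ 0.44365632 -0.28868501  0.07      ] [ 0.53761051 -0.21661165  0.0657    ]
yaw 8.300703672382788
scale [ 0.57986031 -0.0987393   0.048     ]
scale [ 0.60829282 -0.32545041  0.048     ]
scale [ 0.38549488 -0.35484876  0.048     ]
scale [ 0.3549903  -0.13364722  0.048     ]
carton [0.55683769 0.44915741 0.12      ] can [0.75694276 0.11253314 0.1       ] jar [ 0.76121876 -0.13471837  0.11      ]
```

View pics/z.png

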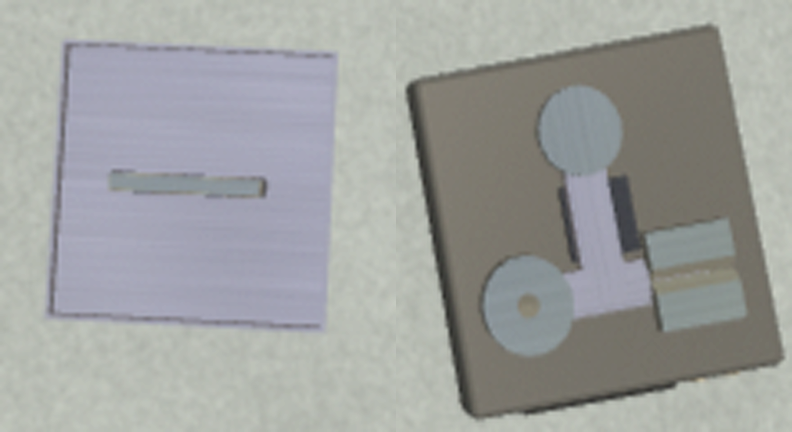

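Both are close to aligned: tray yaw about -3.5° (or that plus 180°), scale yaw about 7.6°. I'll go above the tray.

Emit:
apply_moves(moves=[{"tx":2.9,"ty":-2.9,"tz":0.5,"wz":-6.5},{"tx":2.9,"ty":-2.9,"tz":0.5,"wz":-6.5},{"tx":2.9,"ty":-2.9,"tz":0.5,"wz":-6.5},{"tx":2.9,"ty":-2.9,"tz":0.5,"wz":-6.5},{"tx":2.9,"ty":-2.9,"tz":0.5,"wz":-6.5},{"tx":2.9,"ty":-2.9,"tz":0.5,"wz":-6.5},{"tx":2.9,"ty":-2.9,"tz":0.5,"wz":-6.5},{"tx":2.9,"ty":-2.9,"tz":0.5,"wz":-6.5},{"tx":2.9,"ty":-2.9,"tz":0.5,"wz":-6.5},{"tx":2.9,"ty":-2.9,"tz":0.5,"wz":-6.5}])

```text
invalid input at $.moves[0]: expected keys tx, ty, tz, wx, wy, wz, jaw
```

Emit:
apply_moves(moves=[{"tx":2.9,"ty":-2.9,"tz":0.5,"wx":0,"wy":0,"wz":-6.5,"jaw":9.4},{"tx":2.9,"ty":-2.9,"tz":0.5,"wx":0,"wy":0,"wz":-6.5,"jaw":9.4},{"tx":2.9,"ty":-2.9,"tz":0.5,"wx":0,"wy":0,"wz":-6.5,"jaw":9.4},{"tx":2.9,"ty":-2.9,"tz":0.5,"wx":0,"wy":0,"wz":-6.5,"jaw":9.4},{"tx":2.9,"ty":-2.9,"tz":0.5,"wx":0,"wy":0,"wz":-6.5,"jaw":9.4},{"tx":2.9,"ty":-2.9,"tz":0.5,"wx":0,"wy":0,"wz":-6.5,"jaw":9.4},{"tx":2.9,"ty":-2.9,"tz":0.5,"wx":0,"wy":0,"wz":-6.5,"jaw":9.4},{"tx":2.9,"ty":-2.9,"tz":0.5,"wx":0,"wy":0,"wz":-6.5,"jaw":9.4},{"tx":2.9,"ty":-2.9,"tz":0.5,"wx":0,"wy":0,"wz":-6.5,"jaw":9.4},{"tx":2.9,"ty":-2.9,"tz":0.5,"wx":0,"wy":0,"wz":-6.5,"jaw":9.4}])

```text
time: 0.93
position: [0.4412, 0.232, 0.252]
tool_rot: [-3.136, -0.178, 0.012]
wrist_force: [0.2, 0.9, 0.3]
opening: 0.094
```

Emit:
apply_moves(moves=[{"tx":2.6,"ty":-2.1,"tz":0,"wx":0,"wy":0,"wz":-3.3,"jaw":9.4},{"tx":2.6,"ty":-2.1,"tz":0,"wx":0,"wy":0,"wz":-3.3,"jaw":9.4},{"tx":1.5,"ty":-1.2,"tz":0,"wx":0,"wy":0,"wz":-2.5,"jaw":9.4},{"tx":0,"ty":0,"tz":0,"wx":0,"wy":0,"wz":0,"jaw":9.4},{"tx":0,"ty":0,"tz":0,"wx":0,"wy":0,"wz":0,"jaw":9.4}])

```text
time: 1.35
position: [0.5147, 0.1682, 0.2513]
tool_rot: [3.139, -0.109, -0.014]
wrist_force: [-0.1, 0.5, 0.3]
opening: 0.0941
```

```bash
python3 - <<'E'
from h import *
o=bot.get_obs();i=cams.camera_info("wrist");im=cams.read_camera("wrist");cv2.imwrite("pics/w1.png",cv2.convertScaleAbs(im,alpha=1.5))
print(o["position"],o["tool_rot"],i["world_from_camera"]); np.save("w1.npy",i["world_from_camera"])
E
```

```text
[0.51467991 0.1682412  0.25125591] [ 3.13941868 -0.10912008 -0.01385667] [[ 0.99759916  0.0642971   0.02572543  0.52029819]
 [-0.06862565  0.96770002  0.24258438  0.23871878]
 [-0.00929702 -0.2437674   0.96978916  0.43034422]
 [ 0.          0.          0.          1.        ]]
```

View pics/w1.png

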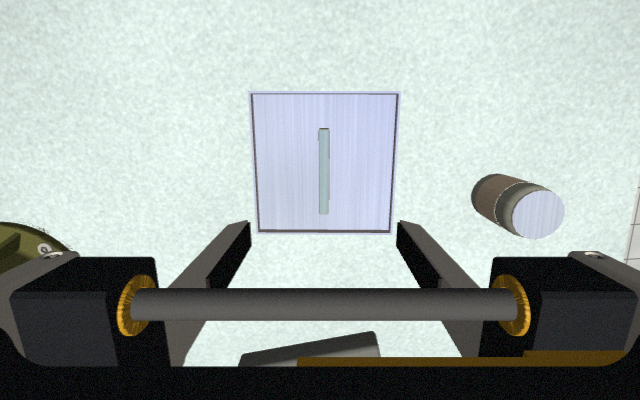

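The wrist view shows the handle bar from (324,128) to (324,214), with the jaws straddling its line.

```bash
python3 - <<'E'
from h import *
i=cams.camera_info("wrist");i["world_from_camera"]=np.load("w1.npy")
a,b=onz(i,324,128.5,.093),onz(i,324,214.5,.093);d=a-b;print(a,b,(a+b)/2,"yaw",np.degrees(np.arctan2(-d[0],d[1])),np.linalg.norm(d))
for p in [(250,93),(399,93),(392,233.5),(258,233.5)]: print(onz(i,*p,.043))
E
```

```text
[0.51741446 0.23094575 0.093     ] [0.5105977  0.13099421 0.093     ] [0.51400608 0.18096998 0.093     ] yaw -3.9015712310807236 0.10018373135564905
[0.42809667 0.27906365 0.043     ]
[0.61255485 0.26622405 0.043     ]
[0.60164569 0.08119045 0.043     ]
[0.41526124 0.09332933 0.043     ]
```

Emit:
apply_moves(moves=[{"tx":0,"ty":0.9,"tz":-2,"wx":0,"wy":-0.5,"wz":0,"jaw":9.4},{"tx":0,"ty":0,"tz":-3.5,"wx":0,"wy":0,"wz":0,"jaw":9.4},{"tx":0,"ty":0,"tz":-3.5,"wx":0,"wy":0,"wz":0,"jaw":9.4},{"tx":0,"ty":0,"tz":-3.5,"wx":0,"wy":0,"wz":0,"jaw":9.4},{"tx":0,"ty":0,"tz":-2.5,"wx":0,"wy":0,"wz":0,"jaw":7},{"tx":0,"ty":0,"tz":-1.5,"wx":0,"wy":0,"wz":0,"jaw":5},{"tx":0,"ty":0,"tz":-1,"wx":0,"wy":0,"wz":0,"jaw":5},{"tx":0,"ty":0,"tz":0,"wx":0,"wy":0,"wz":0,"jaw":5}])

```text
time: 2.07
position: [0.5066, 0.1859, 0.0717]
tool_rot: [-3.138, 0.078, -0.007]
wrist_force: [0.5, 0.0, 0.1]
opening: 0.0707
```

```bash
python3 - <<'E'
from h import *
o=bot.get_obs();i=cams.camera_info("wrist");im=cams.read_camera("wrist");cv2.imwrite("pics/w2.png",cv2.convertScaleAbs(im,alpha=1.5))
print(o["position"],o["tool_rot"]);print(proj(i,(.514,.178,.093)))
E
```

```text
[0.50660982 0.18587979 0.07165001] [-3.1383735   0.07776841 -0.00673305]
[338.29010427 259.78736215]
```

View pics/w2.png

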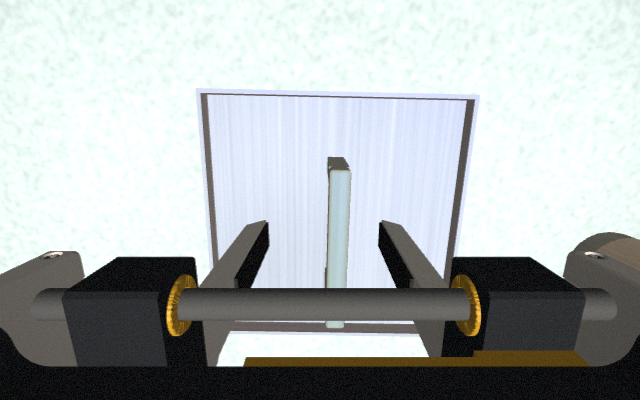

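```bash
python3 - <<'E'
from h import *
i=cams.camera_info("wrist")
a,b=onz(i,340,170,.093),onz(i,335,327,.093);d=a-b;print(a,b,(a+b)/2,"yaw",np.degrees(np.arctan2(-d[0],d[1])),np.linalg.norm(d))
print(bot.get_obs()["position"])
E
```

```text
[0.51739186 0.23049379 0.093     ] [0.51080911 0.13212064 0.093     ] [0.51410048 0.18130722 0.093     ] yaw -3.8283036827183095 0.09859314621019387
[0.50715737 0.18600387 0.0728499 ]
```

Emit:
apply_moves(moves=[{"tx":0.7,"ty":-0.5,"tz":-0.6,"wx":0,"wy":0.2,"wz":-1,"jaw":5},{"tx":0,"ty":0,"tz":0,"wx":0,"wy":0,"wz":0,"jaw":5},{"tx":0,"ty":0,"tz":0,"wx":0,"wy":0,"wz":0,"jaw":5}])

```text
time: 2.37
position: [0.516, 0.1819, 0.0697]
tool_rot: [-3.136, 0.105, -0.01]
wrist_force: [-0.5, 0.2, -0.0]
opening: 0.0505
```

Emit:
apply_moves(moves=[{"tx":-0.15,"ty":0,"tz":-0.4,"wx":0,"wy":0.4,"wz":0,"jaw":3},{"tx":0,"ty":0,"tz":0,"wx":0,"wy":0,"wz":0,"jaw":1.6},{"tx":0,"ty":0,"tz":0,"wx":0,"wy":0,"wz":0,"jaw":0.8},{"tx":0,"ty":0,"tz":0,"wx":0,"wy":0,"wz":0,"jaw":0.5},{"tx":0,"ty":0,"tz":0,"wx":0,"wy":0,"wz":0,"jaw":0.5},{"tx":0,"ty":0,"tz":0,"wx":0,"wy":0,"wz":0,"jaw":0.5},{"tx":0,"ty":0,"tz":0,"wx":0,"wy":0,"wz":0,"jaw":0.5}], squeeze=35)

```text
time: 2.95
position: [0.5156, 0.1819, 0.0677]
tool_rot: [-3.135, 0.106, -0.004]
wrist_force: [1.3, -0.6, -1.7]
opening: 0.012
```

Gripped (12 mm opening). I'll lift high to see the feet from the side camera.

Emit:
apply_moves(moves=[{"tx":0,"ty":0,"tz":0.7,"wx":0,"wy":0,"wz":0,"jaw":0.5},{"tx":0,"ty":0,"tz":1.5,"wx":0,"wy":0,"wz":0,"jaw":0.5},{"tx":0,"ty":0,"tz":2.5,"wx":0,"wy":0,"wz":0,"jaw":0.5},{"tx":0,"ty":0,"tz":3.5,"wx":0,"wy":0,"wz":0,"jaw":0.5},{"tx":0,"ty":0,"tz":4,"wx":0,"wy":0,"wz":0,"jaw":0.5},{"tx":0,"ty":0,"tz":4,"wx":0,"wy":0,"wz":0,"jaw":0.5},{"tx":-0.5,"ty":0,"tz":4,"wx":0,"wy":0,"wz":0,"jaw":0.5},{"tx":-1,"ty":0,"tz":4,"wx":0,"wy":0,"wz":0,"jaw":0.5},{"tx":-1,"ty":0,"tz":4,"wx":0,"wy":0,"wz":0,"jaw":0.5},{"tx":-1,"ty":0,"tz":4,"wx":0,"wy":0,"wz":0,"jaw":0.5}])

```text
time: 3.78
position: [0.47, 0.1785, 0.3874]
tool_rot: [3.134, -0.107, -0.045]
wrist_force: [0.5, 0.4, -6.4]
opening: 0.0116
```

Emit:
apply_moves(moves=[{"tx":-1,"ty":0,"tz":4,"wx":0,"wy":0,"wz":0,"jaw":0.5},{"tx":-1,"ty":0,"tz":4,"wx":0,"wy":0,"wz":0,"jaw":0.5},{"tx":-1,"ty":0,"tz":4,"wx":0,"wy":0,"wz":0,"jaw":0.5},{"tx":-1,"ty":0,"tz":4,"wx":0,"wy":0,"wz":0,"jaw":0.5},{"tx":0,"ty":0,"tz":2,"wx":0,"wy":0,"wz":0,"jaw":0.5},{"tx":0,"ty":0,"tz":0,"wx":0,"wy":0,"wz":0,"jaw":0.5},{"tx":0,"ty":0,"tz":0,"wx":0,"wy":0,"wz":0,"jaw":0.5}])

```text
time: 4.37
position: [0.4228, 0.1768, 0.5767]
tool_rot: [3.137, -0.105, -0.034]
wrist_force: [1.1, 0.7, -6.9]
opening: 0.0116
```

```bash
python3 - <<'E'
from h import *
o=bot.get_obs();print(o["position"],o["tool_rot"],o["wrist_force"],o["joint_positions"],o["moment"])
i=cams.camera_info("side");im=cams.read_camera("side");u,v=proj(i,o["position"]-[0,0,.06]).astype(int);print(u,v)
c=im[max(0,v-80):v+80,max(0,u-100):u+100]
cv2.imwrite("pics/s1.png",cv2.convertScaleAbs(cv2.resize(c,None,fx=3.6,fy=3.6,interpolation=2),alpha=2))
E
```

```text
[0.42282592 0.17684274 0.57666628] [ 3.13703592 -0.10549061 -0.03392069] [ 1.1211826   0.7201737  -6.90598687] [0.31328427 0.15009868 0.85181279 0.00589998 2.1608828  0.38374487] [-0.04241043  0.00940102  0.04619304]
243 56
```

View pics/s1.png

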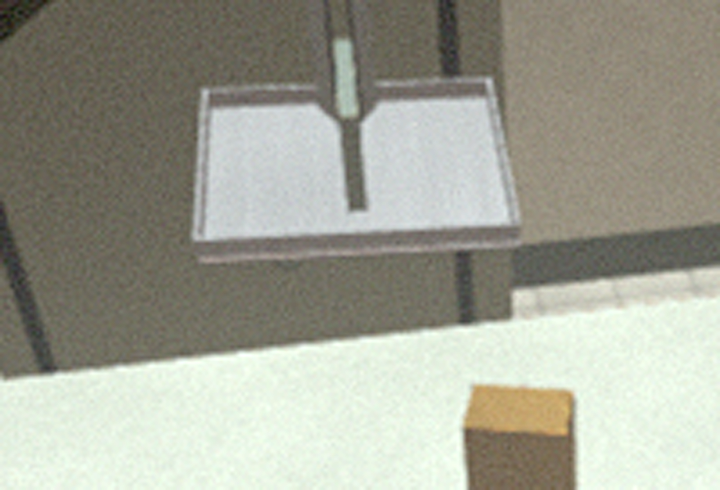

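A faint bump shows under the near edge at about (290,263), left of centre. That suggests foot_right at tray -x, so no half turn. I'll confirm by averaging frames.

```bash
python3 - <<'E'
from h import *
i=cams.camera_info("side");im=np.mean([cams.read_camera("side").astype(float) for _ in range(10)],0)
o=bot.get_obs();p=o["position"]-[0,0,.066];a=np.radians(-3.8);R=np.array([[np.cos(a),-np.sin(a),0],[np.sin(a),np.cos(a),0],[0,0,1]])
for n,f in [("A",(-.045,-.06,.002)),("B",(.045,-.06,.002))]: print(n,(proj(i,p+R@np.array(f))-[143,0]-0)*3.6)
g=im.mean(2)
uA=proj(i,p+R@np.array((-.045,-.06,.002)));uB=proj(i,p+R@np.array((.045,-.06,.002)));print(uA,uB)
for u in (uA,uB):
    c,r=int(round(u[0])),int(round(u[1])); print(g[r-5:r+6,c-8:c+9].round().astype(int))
E
```

```text
A [292.49682059 264.39040928]
B [438.53462153 253.53554911]
[224.24911683  73.44178036] [264.81517265  70.42654142]
[[57 56 57 56 56 57 56 56 55 57 56 57 56 57 58 57 57]
 [56 56 58 57 57 57 57 56 57 57 59 59 60 58 62 62 63]
 [64 66 67 67 67 68 67 68 67 68 68 69 70 70 71 72 73]
 [74 73 74 75 74 75 74 74 76 75 73 72 71 70 70 68 66]
 [63 60 60 58 56 57 55 56 56 54 53 51 52 52 52 52 53]
 [52 52 51 50 50 51 52 54 53 52 50 53 53 53 53 53 54]
 [52 52 52 51 49 49 48 49 49 48 52 52 53 55 53 53 54]
 [53 53 53 53 52 49 49 50 50 51 53 53 52 55 52 54 53]
 [53 53 53 53 53 55 54 53 54 54 55 54 54 54 55 54 54]
 [53 55 53 55 54 55 54 54 53 53 54 52 54 54 55 54 54]
 [52 54 55 53 53 54 53 55 54 54 53 53 53 54 54 54 54]]
[[56 56 57 56 57 56 56 56 57 56 55 57 56 56 57 56 57]
 [56 56 58 57 57 57 57 57 57 56 58 57 58 58 57 58 56]
 [57 58 58 58 57 58 58 59 58 60 60 60 62 62 62 63 64]
 [69 69 68 70 69 69 69 68 70 69 71 73 74 74 75 74 74]
 [77 77 77 78 77 77 77 75 74 74 75 73 72 70 69 67 66]
 [62 59 59 57 57 57 54 54 55 54 53 52 46 42 42 41 44]
 [52 53 53 52 52 52 52 54 52 53 54 50 43 35 34 37 40]
 [53 54 53 54 53 53 54 55 54 53 54 52 44 37 37 38 41]
 [54 55 55 53 54 53 53 54 55 54 55 54 47 37 35 37 41]
 [53 53 54 53 54 55 54 54 54 54 54 54 49 38 37 37 40]
 [55 54 54 54 55 54 54 54 54 54 54 55 47 36 36 36 41]]
```

Confirmed: the foot is at the predicted -x position and nothing shows at the other, so there's no half turn. Next I'll measure the seats from both fixed cameras while they are unobstructed.

```bash
python3 - <<'E'
from h import *
out=[]
for n,(x0,y0,x1,y1) in (("top",(395,185,520,312)),("side",(240,250,370,365))):
    im=np.mean([cams.read_camera(n).astype(float) for _ in range(8)],0); np.save(n+"avg.npy",im)
    i=cams.camera_info(n); s=4
    c=cv2.resize(im[y0:y1,x0:x1].astype(np.float32),None,fx=s,fy=s,interpolation=cv2.INTER_CUBIC)
    lum=c.mean(2); m=((lum>110)&(c[...,1]-c[...,0]>-1)).astype(np.uint8)
    m=cv2.morphologyEx(m,cv2.MORPH_OPEN,np.ones((9,9)))
    k,lab,st,ce=cv2.connectedComponentsWithStats(m)
    for j in range(1,k):
        if st[j,4]>600:
            cnt=max(cv2.findContours((lab==j).astype(np.uint8),0,1)[0],key=cv2.contourArea); e=cv2.fitEllipse(cv2.convexHull(cnt))
            q=(np.array(e[0])+.5)/s-.5+[x0,y0]; print(n,"cent",((ce[j]+.5)/s-.5+[x0,y0]).round(1),"ell",q.round(2),np.round(np.array(e[1])/s,1),st[j,4]/16,onz(i,*q,.07).round(4),onz(i,*q,.0657).round(4))
    v=cv2.convertScaleAbs(c,alpha=1.5); v[(m^cv2.erode(m,np.ones((3,3))))>0]=(0,0,255); out.append(cv2.resize(v,(400,400)))
cv2.imwrite("pics/seats.png",np.hstack(out))
E
```

```text
Traceback (most recent call last):
cv2.error: OpenCV(4.12.0) /io/opencv/modules/imgproc/src/shapedescr.cpp:361: error: (-201:Incorrect size of input array) There should be at least 5 points to fit the ellipse in function 'fitEllipseNoDirect'
```

```bash
python3 - <<'E'
from h import *
t=cams.read_camera("top").astype(int); 
for n,p in dict(cone=(430,268),flat=(453,227),gro=(485,258),spider=(458,262),house=(420,235),bench=(390,280),hole=(437,275)).items(): print(n,t[p[1]-1:p[1]+2,p[0]-1:p[0]+2].mean((0,1)).round())
s=cams.read_camera("side").astype(int)
for n,p in dict(cone=(272,283),flat=(327,293),gro=(293,322),spider=(300,303),house=(320,330),bench=(230,310)).items(): print(n,s[p[1]-1:p[1]+2,p[0]-1:p[0]+2].mean((0,1)).round())
E
```

```text
cone [101.  97.  91.]
flat [102.  99.  93.]
gro [99. 99. 93.]
spider [119. 108. 108.]
house [76. 82. 85.]
bench [120. 126. 123.]
hole [78. 89. 92.]
cone [ 95. 100.  92.]
flat [94. 99. 91.]
gro [80. 89. 89.]
spider [110. 107. 105.]
house [69. 75. 75.]
bench [114. 122. 116.]
```

```bash
python3 - <<'E'
from h import *
out=[]
for n,(x0,y0,x1,y1) in (("top",(395,185,520,312)),("side",(240,250,370,365))):
    im=np.mean([cams.read_camera(n).astype(float) for _ in range(8)],0); np.save(n+"avg.npy",im)
    i=cams.camera_info(n); s=4
    c=cv2.resize(im[y0:y1,x0:x1].astype(np.float32),None,fx=s,fy=s,interpolation=cv2.INTER_CUBIC)
    b,g,r=cv2.split(c); m=((b-r>-.5)&(g-r>3)&(c.mean(2)<108)&(c.mean(2)>75)).astype(np.uint8)
    m=cv2.morphologyEx(m,cv2.MORPH_OPEN,np.ones((11,11)))
    k,lab,st,ce=cv2.connectedComponentsWithStats(m)
    for j in range(1,k):
        if 1000<st[j,4]<16000:
            cnt=max(cv2.findContours((lab==j).astype(np.uint8),0,1)[0],key=cv2.contourArea); e=cv2.fitEllipse(cnt)
            q=(np.array(e[0])+.5)/s-.5+[x0,y0]; print(n,"cent",((ce[j]+.5)/s-.5+[x0,y0]).round(1),"ell",q.round(2),np.round(np.array(e[1])/s,1),st[j,4]/16,onz(i,*q,.07).round(4),onz(i,*q,.0657).round(4))
    v=cv2.convertScaleAbs(c,alpha=1.5); v[(m^cv2.erode(m,np.ones((3,3))))>0]=(0,0,255); out.append(cv2.resize(v,(400,400)))
cv2.imwrite("pics/seats.png",np.hstack(out))
E
```

```text
top cent [452.3 226. ] ell [452.34 226.  ] [24.3 25.3] 491.6875 [ 0.5399 -0.2138  0.07  ] [ 0.54   -0.2152  0.0657]
top cent [485.6 257.3] ell [485.59 257.28] [11.  31.3] 252.1875 [ 0.465  -0.2868  0.07  ] [ 0.4648 -0.2885  0.0657]
top cent [436.7 274.5] ell [436.74 274.53] [26.9 27.7] 554.5625 [ 0.4277 -0.1711  0.07  ] [ 0.4273 -0.1722  0.0657]
top cent [489.2 274.5] ell [489.18 274.56] [11.1 31.6] 257.0 [ 0.425  -0.2925  0.07  ] [ 0.4246 -0.2942  0.0657]
side cent [279.5 284.7] ell [279.49 284.71] [21.5 25. ] 397.5625 [ 0.4263 -0.1677  0.07  ] [ 0.4264 -0.165   0.0657]
side cent [326.2 292.2] ell [326.18 292.25] [20.4 23.9] 388.5625 [ 0.5377 -0.2144  0.07  ] [ 0.5384 -0.212   0.0657]
side cent [302.8 322.9] ell [302.81 322.95] [10.8 28.3] 225.75 [ 0.4639 -0.2838  0.07  ] [ 0.4642 -0.2816  0.0657]
side cent [286.6 328.3] ell [286.62 328.23] [11.1 29.2] 236.125 [ 0.4238 -0.2888  0.07  ] [ 0.4239 -0.2867  0.0657]
```

View pics/seats.png

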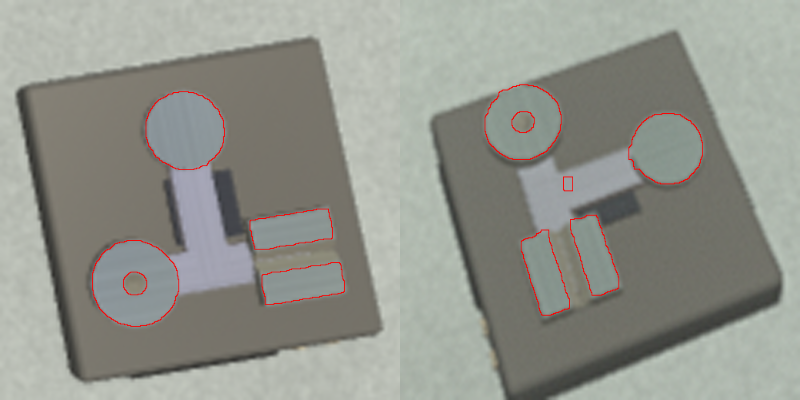

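Emit:
apply_moves(moves=[{"tx":0.4,"ty":-1.5,"tz":-1,"wx":0,"wy":-0.6,"wz":1.2,"jaw":0.5},{"tx":0.5,"ty":-3,"tz":-2,"wx":0,"wy":-0.6,"wz":1.2,"jaw":0.5},{"tx":0.5,"ty":-3,"tz":-2,"wx":0,"wy":0,"wz":1.2,"jaw":0.5},{"tx":0.5,"ty":-3,"tz":-2,"wx":0,"wy":0,"wz":1.2,"jaw":0.5},{"tx":0.5,"ty":-3,"tz":-2,"wx":0,"wy":0,"wz":1.2,"jaw":0.5},{"tx":0.5,"ty":-3,"tz":-2,"wx":0,"wy":0,"wz":1.2,"jaw":0.5},{"tx":0.5,"ty":-3,"tz":-2,"wx":0,"wy":0,"wz":1.2,"jaw":0.5},{"tx":0.5,"ty":-3,"tz":-2,"wx":0,"wy":0,"wz":1.2,"jaw":0.5},{"tx":0.5,"ty":-3,"tz":-2,"wx":0,"wy":0,"wz":1.2,"jaw":0.5},{"tx":0.5,"ty":-3,"tz":-2,"wx":0,"wy":0,"wz":1.2,"jaw":0.5}])

```text
time: 7.05
position: [0.4697, -0.1161, 0.3813]
tool_rot: [-3.131, -0.252, -0.011]
wrist_force: [2.0, 0.1, -7.2]
opening: 0.0118
```

Emit:
apply_moves(moves=[{"tx":0.2,"ty":-2.2,"tz":-3,"wx":0,"wy":0.4,"wz":-0.5,"jaw":0.5},{"tx":0.2,"ty":-2.2,"tz":-3,"wx":0,"wy":0,"wz":-0.4,"jaw":0.5},{"tx":0.2,"ty":-2.2,"tz":-3,"wx":0,"wy":0,"wz":0,"jaw":0.5},{"tx":0.2,"ty":-2.2,"tz":-3,"wx":0,"wy":0,"wz":0,"jaw":0.5},{"tx":0.2,"ty":-1.5,"tz":-2.5,"wx":0,"wy":0,"wz":0,"jaw":0.5},{"tx":0,"ty":0,"tz":-1,"wx":0,"wy":0,"wz":0,"jaw":0.5},{"tx":0,"ty":0,"tz":0,"wx":0,"wy":0,"wz":0,"jaw":0.5},{"tx":0,"ty":0,"tz":0,"wx":0,"wy":0,"wz":0,"jaw":0.5}])

```text
time: 7.72
position: [0.4758, -0.2293, 0.2128]
tool_rot: [-3.129, -0.218, 0.012]
wrist_force: [-0.0, 0.2, -6.3]
opening: 0.0115
```

```bash
python3 - <<'E'
from h import *
o=bot.get_obs();print(o["position"],o["tool_rot"])
out=[]
for n,(x0,y0,x1,y1) in (("top",(390,180,520,310)),("side",(235,190,365,320))):
    im=np.mean([cams.read_camera(n).astype(float) for _ in range(6)],0)
    out.append(cv2.resize(cv2.convertScaleAbs(im[y0:y1,x0:x1],alpha=1.7),(400,400),interpolation=cv2.INTER_CUBIC))
cv2.imwrite("pics/held.png",np.hstack(out))
E
```

```text
[ 0.47582024 -0.22932637  0.21275817] [-3.1290309  -0.21797029  0.01191926]
```

View pics/held.png

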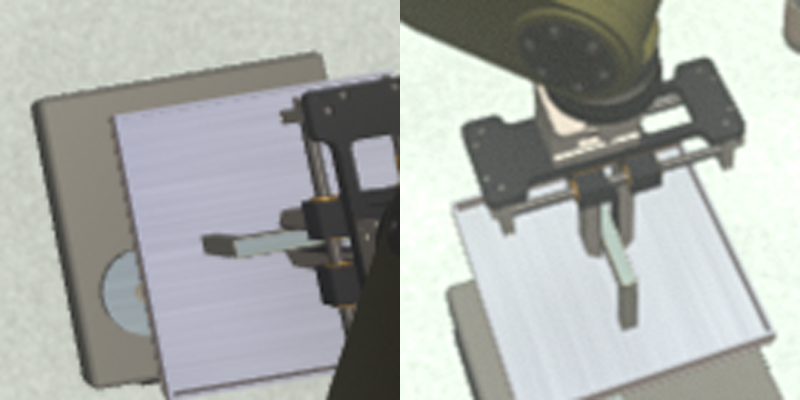

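```bash
python3 - <<'E'
from h import *
k=130/400;y=np.radians(8.0);yh=np.array([-np.sin(y),np.cos(y),0]);z=.187
i=cams.camera_info("side");P=lambda u,v:onz(i,235+(u-400+.5)*k-.5,190+(v+.5)*k-.5,z)
a,b,c=P(453,207),P(774,336),P(517,405);print("side",a,b,c,"ctr",(a+b)/2,np.linalg.norm(a-b))
i=cams.camera_info("top");Q=lambda u,v:onz(i,390+(u+.5)*k-.5,180+(v+.5)*k-.5,z)
a,b=Q(113,115),Q(167,400);d=a-b;print("top",a,b,"ctr",(a+b)/2-.095*yh,np.linalg.norm(d),np.degrees(np.arctan2(d[1],d[0])))
E
```

```text
side [ 0.3696892  -0.15122591  0.187     ] [ 0.58028092 -0.31125833  0.187     ] [ 0.39295694 -0.32475603  0.187     ] ctr [ 0.47498506 -0.23124212  0.187     ] 0.2644980992539551
top [ 0.55730109 -0.12435602  0.187     ] [ 0.36888673 -0.15004193  0.187     ] ctr [ 0.47631535 -0.23127444  0.187     ] 0.19015713796872719 7.763088454306246
```

Emit:
apply_moves(moves=[{"tx":0.4,"ty":0.9,"tz":-1.5,"wx":0,"wy":-0.4,"wz":0.3,"jaw":0.5},{"tx":0,"ty":0,"tz":-2,"wx":0,"wy":0,"wz":0,"jaw":0.5},{"tx":0,"ty":0,"tz":-1.5,"wx":0,"wy":0,"wz":0,"jaw":0.5},{"tx":0,"ty":0,"tz":-0.4,"wx":0,"wy":0,"wz":0,"jaw":0.5},{"tx":0,"ty":0,"tz":0,"wx":0,"wy":0,"wz":0,"jaw":0.5},{"tx":0,"ty":0,"tz":0,"wx":0,"wy":0,"wz":0,"jaw":0.5}])

```text
time: 8.82
position: [0.4808, -0.2201, 0.1592]
tool_rot: [-3.131, -0.227, -0.005]
wrist_force: [0.7, -0.9, -6.3]
opening: 0.0118
```

Emit:
apply_moves(moves=[{"tx":0,"ty":0,"tz":-0.8,"wx":0,"wy":0,"wz":0,"jaw":0.5},{"tx":0,"ty":0,"tz":-0.5,"wx":0,"wy":0,"wz":0,"jaw":0.5},{"tx":0,"ty":0,"tz":0,"wx":0,"wy":0,"wz":0,"jaw":0.5},{"tx":0,"ty":0,"tz":0,"wx":0,"wy":0,"wz":0,"jaw":0.5}])

```text
time: 9.15
position: [0.4816, -0.2208, 0.1473]
tool_rot: [3.133, 0.227, 0.01]
wrist_force: [0.3, 0.2, -6.8]
opening: 0.0118
```

Emit:
apply_moves(moves=[{"tx":-0.15,"ty":0.05,"tz":-0.4,"wx":0,"wy":0.3,"wz":0,"jaw":0.5},{"tx":0,"ty":0,"tz":-0.1,"wx":0,"wy":0,"wz":0,"jaw":0.5},{"tx":0,"ty":0,"tz":0,"wx":0,"wy":0,"wz":0,"jaw":0.5}])

```text
time: 9.4
position: [0.4802, -0.2204, 0.1424]
tool_rot: [3.133, 0.227, 0.002]
wrist_force: [-0.3, -0.0, -7.6]
opening: 0.0117
```

Emit:
apply_moves(moves=[{"tx":0,"ty":0,"tz":-0.15,"wx":0,"wy":0,"wz":0,"jaw":0.5},{"tx":0,"ty":0,"tz":-0.1,"wx":0,"wy":0,"wz":0,"jaw":0.5},{"tx":0,"ty":0,"tz":0,"wx":0,"wy":0,"wz":0,"jaw":0.5}])

```text
time: 9.65
position: [0.4803, -0.2205, 0.1398]
tool_rot: [3.133, 0.227, 0.003]
wrist_force: [-0.3, -0.4, -6.6]
opening: 0.0121
```

Emit:
apply_moves(moves=[{"tx":0,"ty":0,"tz":-0.1,"wx":0,"wy":0,"wz":0,"jaw":0.5},{"tx":0,"ty":0,"tz":0,"wx":0,"wy":0,"wz":0,"jaw":0.5}])

```text
time: 9.82
position: [0.4803, -0.2205, 0.1388]
tool_rot: [3.133, 0.227, 0.003]
wrist_force: [-1.4, 0.8, -5.9]
opening: 0.0118
```

Emit:
apply_moves(moves=[{"tx":0,"ty":0,"tz":-0.1,"wx":0,"wy":0,"wz":0,"jaw":0.5},{"tx":0,"ty":0,"tz":0,"wx":0,"wy":0,"wz":0,"jaw":0.5}])

```text
time: 9.98
position: [0.4803, -0.2205, 0.1377]
tool_rot: [3.133, 0.227, 0.003]
wrist_force: [-0.5, 0.1, -7.7]
opening: 0.0116
```

Emit:
apply_moves(moves=[{"tx":0,"ty":0,"tz":-0.1,"wx":0,"wy":0,"wz":0,"jaw":0.5},{"tx":0,"ty":0,"tz":0,"wx":0,"wy":0,"wz":0,"jaw":0.5}])

```text
time: 10.15
position: [0.4804, -0.2205, 0.1367]
tool_rot: [3.133, 0.227, 0.003]
wrist_force: [-0.1, -0.8, -6.4]
opening: 0.0117
```

Emit:
apply_moves(moves=[{"tx":0,"ty":0,"tz":-0.1,"wx":0,"wy":0,"wz":0,"jaw":0.5},{"tx":0,"ty":0,"tz":0,"wx":0,"wy":0,"wz":0,"jaw":0.5}])

```text
time: 10.32
position: [0.4804, -0.2205, 0.1356]
tool_rot: [3.133, 0.227, 0.003]
wrist_force: [0.4, -1.3, -6.2]
opening: 0.0118
```

Emit:
apply_moves(moves=[{"tx":0,"ty":0,"tz":-0.08,"wx":0,"wy":0,"wz":0,"jaw":0.5},{"tx":0,"ty":0,"tz":0,"wx":0,"wy":0,"wz":0,"jaw":0.5}])

```text
time: 10.48
position: [0.4804, -0.2205, 0.1347]
tool_rot: [3.133, 0.227, 0.003]
wrist_force: [0.3, -0.7, -8.0]
opening: 0.0119
```

Emit:
apply_moves(moves=[{"tx":0,"ty":0,"tz":-0.07,"wx":0,"wy":0,"wz":0,"jaw":0.5},{"tx":0,"ty":0,"tz":0,"wx":0,"wy":0,"wz":0,"jaw":0.5}])

```text
time: 10.65
position: [0.4805, -0.2206, 0.1341]
tool_rot: [3.133, 0.227, 0.004]
wrist_force: [-0.1, -1.2, -5.9]
opening: 0.0113
```

Emit:
apply_moves(moves=[{"tx":0,"ty":0,"tz":-0.06,"wx":0,"wy":0,"wz":0,"jaw":0.5},{"tx":0,"ty":0,"tz":0,"wx":0,"wy":0,"wz":0,"jaw":0.5}])

```text
time: 10.82
position: [0.4808, -0.2208, 0.1337]
tool_rot: [3.132, 0.227, 0.005]
wrist_force: [0.4, -0.9, -6.3]
opening: 0.012
```

Emit:
apply_moves(moves=[{"tx":0,"ty":0,"tz":-0.06,"wx":0,"wy":0,"wz":0,"jaw":0.5},{"tx":0,"ty":0,"tz":0,"wx":0,"wy":0,"wz":0,"jaw":0.5}])

```text
time: 10.98
position: [0.4809, -0.221, 0.1335]
tool_rot: [3.131, 0.227, 0.006]
wrist_force: [-0.7, -0.1, -4.7]
opening: 0.0117
```

Emit:
apply_moves(moves=[{"tx":0,"ty":0,"tz":-0.06,"wx":0,"wy":0,"wz":0,"jaw":0.5},{"tx":0,"ty":0,"tz":0,"wx":0,"wy":0,"wz":0,"jaw":0.5}])

```text
time: 11.15
position: [0.481, -0.2211, 0.1335]
tool_rot: [3.131, 0.227, 0.006]
wrist_force: [-1.4, -0.6, -3.9]
opening: 0.0116
```

Support has begun at TCP z 0.1335, which matches the predicted home height (0.0677 + 0.0657), and the tray centred itself. I'll unload it a little more and test with a small sideways nudge.

Emit:
apply_moves(moves=[{"tx":0,"ty":0,"tz":-0.08,"wx":0,"wy":0,"wz":0,"jaw":0.5},{"tx":0,"ty":0,"tz":-0.05,"wx":0,"wy":0,"wz":0,"jaw":0.5}])

```text
time: 11.32
position: [0.4812, -0.2213, 0.1333]
tool_rot: [3.13, 0.227, 0.008]
wrist_force: [-4.4, 2.1, 3.9]
opening: 0.0115
```

Emit:
apply_moves(moves=[{"tx":0,"ty":0.15,"tz":-0.05,"wx":0,"wy":0,"wz":0,"jaw":0.5},{"tx":0,"ty":0.15,"tz":-0.05,"wx":0,"wy":0,"wz":0,"jaw":0.5}])

```text
time: 11.48
position: [0.4817, -0.2196, 0.1336]
tool_rot: [3.127, 0.226, 0.011]
wrist_force: [-0.5, -7.4, 3.9]
opening: 0.0116
```

Emit:
apply_moves(moves=[{"tx":0.15,"ty":-0.1,"tz":-0.05,"wx":0,"wy":0,"wz":0,"jaw":0.5},{"tx":0.15,"ty":0,"tz":-0.05,"wx":0,"wy":0,"wz":0,"jaw":0.5}])

```text
time: 11.65
position: [0.4838, -0.2209, 0.1337]
tool_rot: [3.126, 0.227, 0.007]
wrist_force: [-14.3, -0.4, 14.1]
opening: 0.0117
```

Emit:
apply_moves(moves=[{"tx":-0.25,"ty":0,"tz":0,"wx":0,"wy":0.3,"wz":0,"jaw":0.5},{"tx":0,"ty":0,"tz":0,"wx":0,"wy":0,"wz":0,"jaw":0.5}])

```text
time: 11.82
position: [0.481, -0.2208, 0.1336]
tool_rot: [3.127, 0.227, -0.002]
wrist_force: [-1.2, -0.1, -3.6]
opening: 0.012
```

Emit:
apply_moves(moves=[{"tx":0,"ty":0,"tz":-0.07,"wx":0,"wy":0,"wz":0,"jaw":0.5},{"tx":0,"ty":0,"tz":0,"wx":0,"wy":0,"wz":0,"jaw":0.5},{"tx":0,"ty":0,"tz":0,"wx":0,"wy":0,"wz":0,"jaw":0.5}], squeeze=5)

```text
time: 12.07
position: [0.4813, -0.221, 0.1332]
tool_rot: [3.126, 0.227, -0.001]
wrist_force: [-3.0, -0.4, 1.9]
opening: 0.0117
```

Emit:
apply_moves(moves=[{"tx":0,"ty":0,"tz":0,"wx":0,"wy":0,"wz":0,"jaw":1.4},{"tx":0,"ty":0,"tz":0,"wx":0,"wy":0,"wz":0,"jaw":1.8},{"tx":0,"ty":0,"tz":0,"wx":0,"wy":0,"wz":0,"jaw":2.5},{"tx":0,"ty":0,"tz":0,"wx":0,"wy":0,"wz":0,"jaw":4},{"tx":0,"ty":0,"tz":0,"wx":0,"wy":0,"wz":0,"jaw":5},{"tx":0,"ty":0,"tz":0,"wx":0,"wy":0,"wz":0,"jaw":5}])

```text
time: 12.57
position: [0.4825, -0.2207, 0.1333]
tool_rot: [3.126, 0.227, 0.004]
wrist_force: [-0.4, 0.0, -0.7]
opening: 0.0413
```

Emit:
apply_moves(moves=[{"tx":0,"ty":0,"tz":0.5,"wx":0,"wy":0,"wz":0,"jaw":5},{"tx":0,"ty":0,"tz":1,"wx":0,"wy":0,"wz":0,"jaw":5},{"tx":0,"ty":0,"tz":2,"wx":0,"wy":0,"wz":0,"jaw":5},{"tx":0,"ty":0,"tz":3,"wx":0,"wy":0,"wz":0,"jaw":5},{"tx":0,"ty":0,"tz":4,"wx":0,"wy":0,"wz":0,"jaw":5},{"tx":0,"ty":2,"tz":3,"wx":0,"wy":0,"wz":0,"jaw":5},{"tx":0,"ty":4,"tz":1,"wx":0,"wy":0,"wz":0,"jaw":5},{"tx":0,"ty":4,"tz":0,"wx":0,"wy":0,"wz":0,"jaw":5},{"tx":0,"ty":4,"tz":0,"wx":0,"wy":0,"wz":0,"jaw":5},{"tx":0,"ty":4,"tz":0,"wx":0,"wy":0,"wz":0,"jaw":5}])

```text
time: 13.4
position: [0.4794, -0.0392, 0.2928]
tool_rot: [3.127, 0.211, 0.011]
wrist_force: [-0.0, 0.2, -0.1]
opening: 0.05
```

Emit:
apply_moves(moves=[{"tx":0,"ty":4,"tz":0,"wx":0,"wy":0,"wz":0,"jaw":5},{"tx":0,"ty":4,"tz":0,"wx":0,"wy":0,"wz":0,"jaw":5},{"tx":0,"ty":4,"tz":0,"wx":0,"wy":0,"wz":0,"jaw":5},{"tx":0,"ty":4,"tz":0,"wx":0,"wy":0,"wz":0,"jaw":5},{"tx":0,"ty":2,"tz":0,"wx":0,"wy":0,"wz":0,"jaw":5},{"tx":0,"ty":0,"tz":0,"wx":0,"wy":0,"wz":0,"jaw":5}])

```text
time: 13.9
position: [0.4758, 0.1546, 0.3004]
tool_rot: [3.128, 0.218, 0.025]
wrist_force: [0.1, -1.1, -0.4]
opening: 0.0497
```

```bash
python3 - <<'E'
from h import *
out=[]
y=np.radians(8.35);R=np.array([[np.cos(y),-np.sin(y),0],[np.sin(y),np.cos(y),0],[0,0,1]])
for n,(x0,y0,x1,y1) in (("top",(390,180,520,310)),("side",(235,230,365,360))):
    im=np.mean([cams.read_camera(n).astype(float) for _ in range(6)],0);i=cams.camera_info(n)
    v=cv2.resize(cv2.convertScaleAbs(im[y0:y1,x0:x1],alpha=1.7),(400,400),interpolation=cv2.INTER_CUBIC);k=400/130
    for h,col in((.0657+.043,(0,0,255)),):
        for s in((1,1),(1,-1),(-1,-1),(-1,1)):
            q=proj(i,np.array([.480,-.2222,h])+R@np.array([s[0]*.095,s[1]*.095,0])); p=(q+.5-[x0,y0])*k;cv2.circle(v,tuple(int(t) for t in p),3,col,1); print(n,s,p.round(1))
    out.append(v)
cv2.imwrite("pics/final.png",np.hstack(out))
E
```

```text
top (1, 1) [ 73.2 117.4]
top (1, -1) [326.8  73.8]
top (-1, -1) [383.5 331.8]
top (-1, 1) [124.  376.1]
side (1, 1) [281.8  63.3]
side (1, -1) [373.5 253.6]
side (-1, -1) [135.2 337.6]
side (-1, 1) [ 65.1 130.2]
```

View pics/final.png

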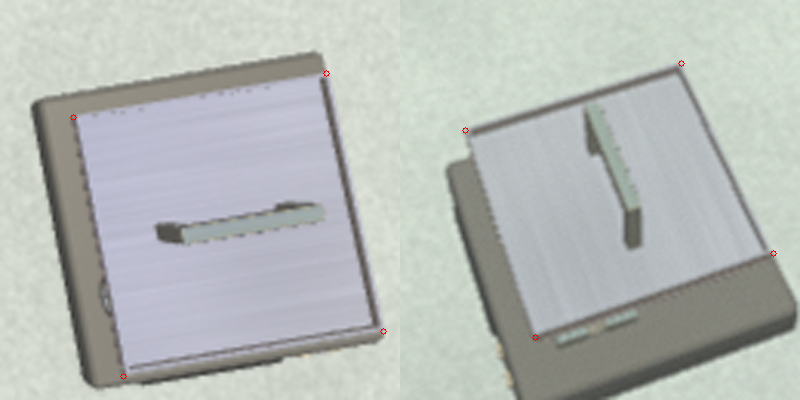

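The rim corners match the predicted home pose in both views to within about 1 px of the original image. The tray is level and the gripper is well clear, so I'm handing in.

```bash
python3 -c "
from workcell import workorder
print(workorder.finish_job())"
```

```text
the job is handed in; nothing more can be done
None
```

The tray is on the scale with its feet down in the cone, the groove and on the flat pad, as far as my checks show. The gripper is open and clear, and the job took about 15 s of robot time. I lifted the tray by its handle and checked from the side camera that it didn't need a half turn. I then placed it by the seats as seen in both fixed cameras and lowered it the last few millimetres in 0.6 to 1 mm steps.

- **Height:** it came to rest with the TCP at 133.5 mm, against 133.4 mm predicted for home. With the feet on the lands it would have been about 137.7 mm.
- **Centring:** it slid about 0.5 mm sideways by itself as the feet went in. Sideways nudges then met a restoring force of 7 to 14 N; the tool moved up to about 2.6 mm, mostly give in the grip or tilt.
- **Force:** the largest wrist force reading while placing was about 20 N, during the nudges. The groceries were not touched.
- **Final pictures:** after release, the rim corners lie within about 1 camera pixel (2 to 3 mm) of the predicted home pose in both views.
- **Disagreement:** the cameras differed by up to 7 mm on where the handle was at the start. I placed the tray and seats by the same two cameras, which agreed on the seats to 1 to 4 mm. The contact height is therefore the more exact evidence that the tray is home.

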